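# Prop up the recipe stand and hold it upright

## Task

Tidy the kitchen scissors off the recipe stand's base by laying them flat in the open drawer, then flip the stand's red-footed prop leg over its centre and all the way down while the board still leans. Then bring the board with its cookbook upright and finish while still holding the board upright with the gripper, because it is front-heavy and tips over again when let go. Leave the mug, the spice jar and the bowl where they are.

Things in the scene. Friction and masses are not known exactly. Their poses are not given: they have to be found in the camera images.
- stand: Recipe stand's base: dark steel plate 260 x 220 x 18 mm, fixed to the worktop, left or right, turned up to 0.3 rad. Origin at worktop height; in its own axes the plate spans x -190..+70, y -110..+110 mm. +x points away from the robot, z up. The board's hinge axis runs along y at x = -70 mm, 30 mm above the worktop.
- board: Light wooden board, 14 mm thick (x = -7..+7), 180 mm wide, hinged on the stand. Origin on the hinge axis at mid-width; z up the board, x its normal to the cookbook side (away from the robot). Blue book on the +x side up to z = 125, out to x = 39 mm. 1.4 kg, front-heavy: rests on a stop leaning 0.40 rad away from the robot; another stop 0.05 rad past upright.
- board_top (a point): Middle of the board's top edge, 185 mm from the hinge, axes as the board's. The top 22 mm is an aluminium rail 14 mm thick, bare on both sides: the place to grip. Holding the board upright takes 1 to 3 N here, raising it from its stop about 4 N.
- leg (a joint): Angle of the prop leg on the board's robot side, rad: 0 folded up along the board (start), 2.55 fully down (stop). It swings towards the robot. Over-centre spring: with the board leaning, below about 0.5 it returns to 0, past about 0.9 it snaps down by itself within a second. 1 to 3 N at the bar moves it. Pivot axis along the board's y at x = -25, z = 100 mm in the board's axes; leg a 12 mm rod.
- leg_bar (a point): Centre of the red cross bar at the leg's free end, 125 mm from the leg's pivot; bar 14 mm in diameter, 70 mm long, along the board's y. Folded up, it stands 40 mm above the board's top edge and 25 mm off the board's mid-plane towards the robot, free on both sides.
- scissors: Kitchen scissors, rigid, closed, 160 mm long, lying flat on the base plate on the board's robot side, roughly across it. Origin on the underside, mid of the orange block at the pivot (46 long, 22 wide, 12 mm high): grip it there. x to the steel blades (tip at +83 mm), orange loops to -x (to -77 mm, 73 mm wide over both), z up. 130 g.
- unit: White counter-top drawer unit 240 deep (x) x 230 wide (y) x 100 mm high, fixed, on the other side from the stand, turned up to 0.3 rad. Origin under its centre on the worktop; front faces -x; the top's front edge is at x = -105 mm.
- unit_drawer0 (a joint): How far the unit's one drawer is pulled out to the unit's -x, m (starts at 0.125 to 0.155; slides with about 1 N friction). The clear opening from the inside of its front wall to the unit's top is this less 6 mm.
- drawer_front (a point): Point on the drawer's inner floor (22 mm above the worktop), middle of its front edge at the inside of the front wall. Axes as the unit's: the inside runs 195 mm to +x and 94 mm each way in y. Side walls rise to 78 mm, the front (black bar handle outside) to 86 mm above the worktop.
- mug: Blue mug, 80 mm diameter, 90 mm high, bystander. Origin under its centre.
- spice_jar: Amber spice jar with black lid, 48 mm diameter, 90 mm high, bystander. Origin under its centre.
- bowl: White bowl, 120 mm diameter, 50 mm high, bystander. Origin under its centre.
Things that resemble listed ones, but are neither listed nor needed, are in the scene too. What is meant by the scissors is not white, and is the larger of those in its own colour.

How it is judged:
On the way, in this order (a step that is already met when the one before it is completed fails the run):
1. the scissors lie in the drawer, let go, the board still leaning (x of scissors in the frame of drawer_front between 0 and 0.195 m and y of scissors in the frame of drawer_front between -0.094 and 0.094 m and z of scissors in the frame of drawer_front between -0.01 and 0.03 m and angle between scissors's own z axis and vertical below 0.35 rad and contact force between the fingers and scissors below 0.1 N and linear speed of scissors below 0.05 m/s and angle between board's own z axis and vertical above 0.15 rad), for 0.2 s.
2. the prop leg is flipped fully down while the board still leans (value of joint leg above 2.4 rad and angle between board's own z axis and vertical above 0.15 rad), for 0.2 s.
3. the board is upright and held by the gripper (angle between board's own z axis and vertical below 0.08 rad and contact force between the fingers and board above 0.8 N and value of joint leg above 2.4 rad), for 0.3 s.
At the end, for the whole second after the job is handed in: Scissors let go, flat and still on the drawer floor (pivot under 30 mm above it, tilt under 0.35 rad); prop leg beyond 2.4 rad; board within 0.08 rad of upright and at rest, fingers still pressing on it with over 0.8 N, scissors not touching it (all of step 3 and x of scissors in the frame of drawer_front between 0 and 0.195 m and y of scissors in the frame of drawer_front between -0.094 and 0.094 m and z of scissors in the frame of drawer_front between -0.01 and 0.03 m and angle between scissors's own z axis and vertical below 0.35 rad and contact force between each of the fingers, board and scissors below 0.1 N and linear speed of scissors below 0.05 m/s and angular speed of board below 0.1 rad/s); the arm keeps its last pose, push and grip.
It fails at once if the mug is moved by more than 40 mm or knocked over (distance of mug from where it was at the start of the episode above 0.04 m or angle between mug's own z axis and vertical above 0.5 rad).
It fails at once if the spice jar is moved by more than 40 mm or knocked over (distance of spice_jar from where it was at the start of the episode above 0.04 m or angle between spice_jar's own z axis and vertical above 0.5 rad).
It fails at once if the bowl is moved by more than 40 mm or knocked over (distance of bowl from where it was at the start of the episode above 0.04 m or angle between bowl's own z axis and vertical above 0.5 rad).
It also fails if it takes over 66 s, if anything falls off the work surface, if the arm or the gripper's body presses on something with over 40 N, if the wrist force passes 120 N, or if a joint passes its speed limit or range.

## Robot

A 7-joint arm with a two-finger parallel gripper is mounted at the origin on the work surface. World frame = base frame: x ahead of the robot, y to its left, z up, the work surface at z = 0. Lengths are in m, angles in rad, forces in N, time in s.
With the tool pointing down it reaches from about 0.35 to 0.9 m from the base axis. Payload 8.1 kg.
Tool frame: the origin (TCP) lies between the finger pads; the fingertips stand 8 mm ahead of it and the grasp point (between the pads) lies 11 mm behind it; z points along the fingers, y is the line along which they close (so a half turn about z gives the same grasp; the last joint's range is limited). The gripper opens to 85 mm and grips with 20 to 120 N. Pads are 22 mm wide; open, the fingers measure 114 mm over their backs; the gripper's body (76 mm by 85 mm) begins 54 mm behind the grasp point. The pads swing forward as they close: fully open they stand 13 mm farther back than shut.
Start: joints at [1.234, 0.434, 0.025, 1.573, -0.012, 1.134, -0.075], TCP at [0.145, -0.608, 0.239] pointing down, gripper open.
Joint ranges: [-2.62, 2.62], [-0.44, 2.09], [-1.27, 1.32], [0.08, 2.57], [-1.32, 4.46], [0.12, 2], [-2.74, 2.74]. Speed limits (rad/s): [2.22, 2.22, 3.01, 3.01, 3.14, 3.14, 3.14].

## Interface

Orientations are given as [roll, pitch, yaw] about the fixed x, y, z axes, in that order (R = Rz(yaw) Ry(pitch) Rx(roll)).
In Python, from workcell import env, cams, order gives the robot as it stands. Calls block until the motion is done:
- env.move_ptp(position, orientation): joint-space move of the TCP to a pose.
- env.line_to(position, ori=None, rate=0.15): straight line of the TCP; ori=None keeps the orientation; rate is the mean speed in m/s.
- env.move_joints(angles): joint-space move.
- env.open_gripper() and env.grasp(effort=None): open the fingers fully, or close them until they stop; effort is the grip in N (None keeps the last).
- env.dwell(seconds).
- env.inverse_kinematics(position, orientation): joint angles nearest the present ones, or None.
- cams.read_camera(name): name is "scene" or "side" or "wrist"; returns (picture, depth): 384x512x3 uint8, blue, green, red; 384x512 float32, m along the optical axis (not along the pixel's ray), 0 where there is no reading.
- cams.camera_model(name): a dict with "fx", "fy", "cx", "cy" (pixels), "extrinsics" (4x4, takes a point from camera to world coordinates). Camera axes: x right, y up, looking along -z (the intrinsics and any distortion apply to the point x, -y, -z); pixel columns grow to the right and rows downward; lengths in m; the calibration is good to about 2 mm. A picture is of the moment at which its call begins: read the wrist's pose just before it. camera_model takes no time and is no camera call; for the wrist camera it gives the pose at the moment of the call.
A pose or a line that the arm cannot do raises env.MotionError and nothing moves.
- order.sign_off(): hands the job in; it is judged then, once.
Readings, each from a call of its own:
- env.read_clock(): time.
- env.read_joint_positions(): joint angles.
- env.read_joint_velocities(): joint speeds.
- env.read_effort(): joint torques, N m.
- env.read_eef_pos(): TCP position.
- env.read_tcp_rot(): TCP orientation.
- env.read_ft_force(): force on the tool from outside, world axes, zero at the start.
- env.read_moment(): the same for the moment, N m.
- env.read_gripper_width(): finger opening in m.
- env.read_grasp_force(): force on a finger pad.
Only numpy, scipy, OpenCV 4.12 (cv2) and the standard library are available. Lean on these libraries where they do the work, as an engineer would, in place of code of your own. Each camera call takes 0.05 s, during which the arm holds its last target. There are 200 camera calls.

## Working session

There is one attempt and no reset: what is moved stays moved. The work goes in short steps, each a Python script; the robot and the scene stay as the last script left them, time stands still between calls to the robot, and variables do not carry over. Pictures are saved under pics/ and viewed, at most 10 in all, crops included, and the job is handed in when it is done.

```bash
mkdir -p pics; ls; cat > h.py <<'E'
import numpy as np, cv2
from workcell import env, cams, order
def cloud(name):
    m=cams.camera_model(name); im,d=cams.read_camera(name)
    h,w=d.shape; u,v=np.meshgrid(np.arange(w),np.arange(h))
    P=np.stack([(u-m['cx'])/m['fx']*d,-(v-m['cy'])/m['fy']*d,-d,np.ones_like(d)],-1)
    W=(P@np.array(m['extrinsics']).T)[...,:3]; W[d<=0]=np.nan
    return im,W,m
E
python3 - <<'E'
from h import *
for n in ("scene","side"):
    im,W,m=cloud(n); cv2.imwrite(f"pics/{n}0.png",im); np.savez(f"{n}0.npz",im=im,W=W)
    print(n,{k:np.round(v,3) for k,v in m.items()}, np.isfinite(W[...,0]).mean())
print(env.read_clock(),env.read_tcp_rot(),env.read_eef_pos())
E
```

```text
pics
scene {'fx': np.float64(469.576), 'fy': np.float64(469.576), 'cx': np.float64(255.014), 'cy': np.float64(196.731), 'extrinsics': array([[ 0.44 , -0.591,  0.676,  1.514],
       [ 0.898,  0.273, -0.345, -0.496],
       [ 0.019,  0.759,  0.651,  1.142],
       [ 0.   ,  0.   ,  0.   ,  1.   ]])} 0.9960276285807291
side {'fx': np.float64(417.725), 'fy': np.float64(417.725), 'cx': np.float64(251.827), 'cy': np.float64(191.061), 'extrinsics': array([[ 0.994,  0.083, -0.074,  0.425],
       [-0.112,  0.779, -0.618, -0.795],
       [ 0.006,  0.622,  0.783,  1.174],
       [ 0.   ,  0.   ,  0.   ,  1.   ]])} 0.9960276285807291
0.1 [-3.14018499e+00  1.35484793e-04  2.33754105e-01] [ 0.14464276 -0.6075752   0.23861478]
```

View pics/scene0.png

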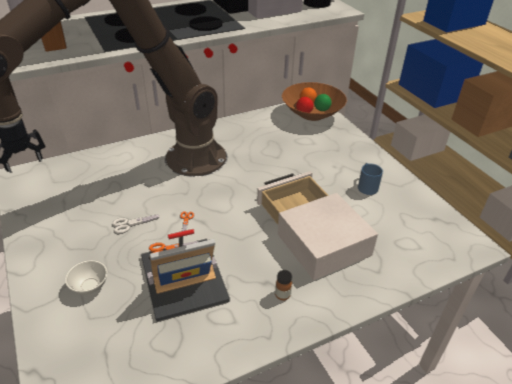

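View pics/side0.png

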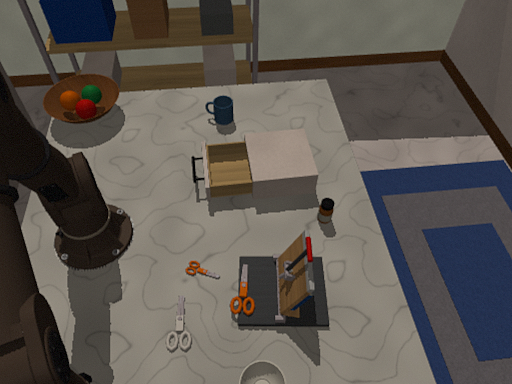

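Side view: the target scissors are on the plate (orange loops at ~(242,303), blades up to (244,266)). The small orange decoy is at (203,270) and the white one at (180,325). The board leans to the right with its red bar at (309,249), and the drawer is open at (228,168). The scene view agrees: mug (370,180), jar (284,285), bowl (86,280).

```bash
python3 - <<'E'
from h import *
for n in ("scene","side"):
    f=np.load(n+"0.npz"); im,W=f['im'],f['W']; hsv=cv2.cvtColor(im,cv2.COLOR_BGR2HSV); H,S,V=[hsv[...,i].astype(int) for i in range(3)]
    X,Y,Z=W[...,0],W[...,1],W[...,2]
    def rect(m,lab):
        m=cv2.morphologyEx(m.astype(np.uint8),cv2.MORPH_OPEN,np.ones((2,2)))
        k,l,s,c=cv2.connectedComponentsWithStats(m)
        if k<2: print(n,lab,'none');return
        i=1+np.argmax(s[1:,4]); p=W[l==i]
        r=cv2.minAreaRect(p[:,:2].astype(np.float32))
        print(n,lab,len(p),'c',np.round(r[0],4),'sz',np.round(r[1],4),'ang',round(r[2],1),'z med/5/95',np.round(np.percentile(p[:,2],[50,5,95]),4),'pix',np.round(c[i]),'mean',np.round(p.mean(0),4))
    A=(X>0.2)&(X<1)&(abs(Y)<.7)
    print(n,'table z',np.nanmedian(Z[A&(Z<.012)]))
    rect(A&(Z>.092)&(Z<.108)&(Y>-.15)&(S<60),'unittop')
    rect(A&(Z>.01)&(Z<.026)&(V<90)&(Y<0),'plate')
    rect(A&(H<20)&(S>140)&(V>110)&(Z>.016)&(Z<.045)&(Y<-.1),'orange')
    rect(A&((H<6)|(H>174))&(S>150)&(V>80)&(Z>.15),'redbar')
    rect(A&(Z>.015)&(Z<.03)&(Y>-.02)&(S>50),'drawerfloor')
    rect(A&(Z>.08)&(Z<.091)&(Y>-.02)&(S>30)&(X<.62),'drawerfront')
    rect(A&(Z>.07)&(Z<.1)&(V<60)&(Y>-.02)&(X<.6),'handle')
    rect(A&(Z>.18)&(Z<.225)&(S<50)&(Y<-.05),'rail')
    rect(A&(Z>.03)&(V<100)&(H>95)&(H<125)&(Y>.2),'mug')
    rect(A&(Z>.085)&(V<70)&(Y<.1)&(X>.75),'jarlid')
    rect(A&(Z>.03)&(Z<.055)&(Y<-.4)&(X>.45),'bowl')
f=np.load("side0.npz")
c=cv2.resize(f['im'][220:340,160:340],None,fx=4.4,fy=4.4,interpolation=cv2.INTER_CUBIC);cv2.imwrite("pics/crop1.png",c)
E
```

```text
scene table z 0.0005116550771453454
scene unittop 3642 c [0.6224 0.2301] sz [0.2174 0.3089] ang 13.5 z med/5/95 [nan nan nan] pix [329. 226.] mean [nan nan nan]
scene plate 1961 c [ 0.6438 -0.2679] sz [0.2139 0.1411] ang 82.5 z med/5/95 [nan nan nan] pix [189. 298.] mean [nan nan nan]
scene orange 93 c [ 0.5233 -0.3184] sz [0.048  0.2243] ang 76.1 z med/5/95 [nan nan nan] pix [158. 248.] mean [nan nan nan]
scene redbar 92 c [ 0.5274 -0.2346] sz [0.0618 0.257 ] ang 74.2 z med/5/95 [0.2498 0.0029 0.2549] pix [181. 235.] mean [ 0.6282 -0.2638  0.2332]
scene drawerfloor 555 c [0.486  0.2102] sz [0.1317 0.2016] ang 59.8 z med/5/95 [nan nan nan] pix [296. 200.] mean [nan nan nan]
scene drawerfront 129 c [0.3885 0.2056] sz [0.0154 0.1537] ang 1.5 z med/5/95 [0.0821 0.0746 0.0902] pix [287. 182.] mean [0.3886 0.207  0.0825]
scene handle none
scene rail 445 c [ 0.5598 -0.2283] sz [0.1606 0.2571] ang 63.1 z med/5/95 [nan nan nan] pix [184. 249.] mean [nan nan nan]
scene mug 426 c [0.4583 0.538 ] sz [0.0722 0.1172] ang 43.2 z med/5/95 [nan nan nan] pix [371. 177.] mean [nan nan nan]
scene jarli
[... 972 characters left out ...]
0.1709] sz [0.0172 0.1638] ang 1.3 z med/5/95 [nan nan nan] pix [206. 172.] mean [nan nan nan]
side handle 68 c [0.4899 0.5334] sz [0.1254 0.0528] ang 51.4 z med/5/95 [nan nan nan] pix [224. 110.] mean [nan nan nan]
side rail 228 c [ 0.6532 -0.2722] sz [0.1812 0.0184] ang 72.2 z med/5/95 [nan nan nan] pix [310. 277.] mean [nan nan nan]
side mug 436 c [0.4843 0.5571] sz [0.1644 0.1033] ang 43.7 z med/5/95 [nan nan nan] pix [223. 108.] mean [nan nan nan]
side jarlid 100 c [0.7945 0.0038] sz [0.0911 0.0307] ang 42.7 z med/5/95 [nan nan nan] pix [328. 204.] mean [nan nan nan]
side bowl 280 c [ 0.5074 -0.4951] sz [0.0378 0.1052] ang 67.6 z med/5/95 [nan nan nan] pix [267. 369.] mean [nan nan nan]
```

View pics/crop1.png

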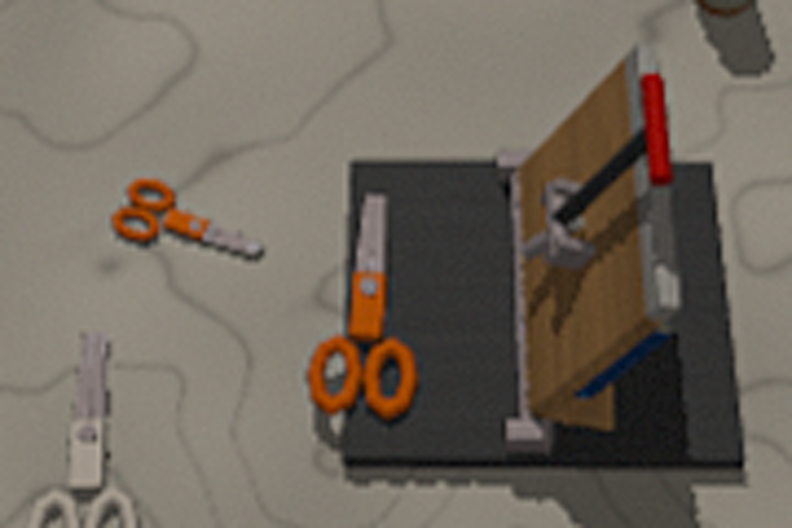

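The crop confirms the target scissors: block centre at crop (368,305), i.e. side pixel (243.6,289.3), with the tip at crop (374,195) and the loops below. The board leans away, with the red bar at crop (654,128). Next I'll get cleaner estimates without depth-edge pixels, and check the IK.

```bash
cat >> h.py <<'E'
def valid(W,t=.012):
    V=np.isfinite(W).all(-1); Z=np.nan_to_num(W); k=np.ones((3,3))
    g=max_=np.max([cv2.dilate(Z[...,i],k)-cv2.erode(Z[...,i],k) for i in range(3)],0)
    return V&(g<t)
def ray(m,u,v,z):
    E=np.array(m['extrinsics']); d=E[:3,:3]@np.array([(u-m['cx'])/m['fx'],-(v-m['cy'])/m['fy'],-1]); o=E[:3,3]
    return o+d*(z-o[2])/d[2]
def rect(W,m,lab,ok):
    k,l,s,c=cv2.connectedComponentsWithStats(m.astype(np.uint8))
    if k<2: return print(lab,'none')
    i=1+np.argmax(s[1:,4]); p=W[(l==i)&ok]
    if len(p)<5: return print(lab,'few')
    r=cv2.minAreaRect(p[:,:2].astype(np.float32))
    print(lab,len(p),'c',np.round(r[0],4),'sz',np.round(r[1],4),'ang',round(r[2],1),'z50/5/95',np.round(np.percentile(p[:,2],[50,5,95]),4),'pix',np.round(c[i]),'med',np.round(np.median(p,0),4))
    return p
E
python3 - <<'E'
from h import *
for n in ("scene","side"):
    f=np.load(n+"0.npz"); im,W=f['im'],f['W']; hsv=cv2.cvtColor(im,cv2.COLOR_BGR2HSV); H,S,V=[hsv[...,i].astype(int) for i in range(3)]
    X,Y,Z=W[...,0],W[...,1],W[...,2]; A=(X>0.2)&(X<1)&(abs(Y)<.7); ok=valid(W); ok2=valid(W,.03)
    print(n)
    rect(W,A&(Z>.092)&(Z<.108)&(Y>-.15)&ok2,'unittop',ok2)
    rect(W,A&(Z>.012)&(Z<.024)&(V<90)&(Y<0)&ok2,'plate',ok2)
    rect(W,A&((H<6)|(H>174))&(S>150)&(V>80)&(Z>.2),'redbar',np.isfinite(Z)&(Z>.23))
    rect(W,A&(Z>.015)&(Z<.03)&(Y>0.05)&(X<.65)&ok2,'drawerfloor',ok2)
    rect(W,A&(Z>.079)&(Z<.091)&(Y>0.05)&(X<.45),'drawerfront',Z>0)
    rect(W,A&(Z>.07)&(H>95)&(H<125)&(S>60)&(Y>.35),'mug',ok2)
    rect(W,A&(Z>.08)&(Z<.1)&(V<70)&(abs(Y)<.15)&(X>.65),'jarlid',ok2)
    rect(W,A&(Z>.03)&(Z<.06)&(Y<-.4)&(X>.4),'bowl',ok2)
m=cams.camera_model('side')
b=ray(m,243.6,289.3,.030); t=ray(m,245,264.3,.026); print('block',b,'tip',t, np.degrees(np.arctan2(*(t-b)[1::-1])))
# IK checks
for yaw in (0,np.pi/2,-np.pi/2): print(env.inverse_kinematics([b[0],b[1],.03],[np.pi,0,yaw]))
E
```

```text
scene
unittop 3429 c [0.6481 0.2085] sz [0.2269 0.229 ] ang 1.4 z50/5/95 [0.1008 0.0962 0.1046] pix [327. 226.] med [0.6598 0.2009 0.1008]
plate 1845 c [ 0.6492 -0.2705] sz [0.2148 0.1369] ang 83.2 z50/5/95 [0.0188 0.0147 0.0224] pix [187. 297.] med [ 0.6711 -0.281   0.0188]
redbar 93 c [ 0.6412 -0.2684] sz [0.0647 0.0127] ang 84.5 z50/5/95 [0.2529 0.2483 0.2563] pix [181. 234.] med [ 0.6428 -0.2704  0.2529]
drawerfloor 472 c [0.421  0.2272] sz [0.0693 0.1544] ang 2.6 z50/5/95 [0.0234 0.0187 0.0282] pix [295. 198.] med [0.4196 0.2276 0.0234]
drawerfront 285 c [0.401  0.2059] sz [0.0615 0.2253] ang 1.9 z50/5/95 [0.0853 0.0794 0.0901] pix [285. 182.] med [0.3866 0.204  0.0853]
mug 125 c [0.4628 0.523 ] sz [0.0669 0.0886] ang 56.8 z50/5/95 [0.0785 0.0711 0.0875] pix [371. 173.] med [0.473  0.5207 0.0785]
jarlid 122 c [ 0.7719 -0.0153] sz [0.0322 0.0404] ang 63.7 z50/5/95 [0.0903 0.0824 0.0936] pix [284. 277.] med [ 0.7749 -0.0164  0.0903]
bowl 318 c [ 0.491 -0.53 ] sz [0.1099 0.1172] ang 55.9 z50/5/95 [0.0403 0.0311 0.0498] pix [ 86. 274.] med [ 0.4543 -0.5299  0.0403]
side
unittop 2849
[... 733 characters left out ...]
.0788 0.071  0.0866] pix [222. 104.] med [0.4581 0.5388 0.0788]
jarlid 105 c [ 0.7646 -0.0175] sz [0.0405 0.0333] ang 66.6 z50/5/95 [0.089  0.0814 0.0929] pix [327. 204.] med [ 0.7635 -0.0209  0.089 ]
bowl 260 c [ 0.4919 -0.4979] sz [0.0516 0.1113] ang 83.3 z50/5/95 [0.0404 0.031  0.0485] pix [262. 370.] med [ 0.4953 -0.4884  0.0404]
block [ 0.46861649 -0.2573106   0.03      ] tip [ 0.48129191 -0.17342382  0.026     ] 81.40752509428692
[ 0.48390023  0.56358334 -0.11157829  1.99041062  0.10663329  0.59304898
 -1.26985937]
[ 0.70030859  0.59841945 -0.41048219  1.97148593  0.38216758  0.64699513
  0.04479079]
[ 0.22386583  0.5689329   0.24575388  2.0131654  -0.23909819  0.58647796
 -2.50917246]
```

```bash
python3 - <<'E'
from h import *
env.move_ptp([.455,-.257,.27],[np.pi,0,1.43])
im,W,m=cloud('wrist'); cv2.imwrite('pics/w1.png',im); np.savez('w1.npz',im=im,W=W)
print(env.read_clock(),env.read_eef_pos(),np.round(m['extrinsics'],3),m['fx'])
hsv=cv2.cvtColor(im,cv2.COLOR_BGR2HSV); H,S,V=[hsv[...,i].astype(int) for i in range(3)]
Z=W[...,2]; p=rect(W,(H<20)&(S>140)&(V>90)&(W[...,0]>.4)&(abs(Z-.025)<.02),'orange',np.isfinite(Z))
E
```

```text
1.8667 [ 0.45427289 -0.25860918  0.26972052] [[ 0.99   0.138  0.043  0.466]
 [-0.144  0.947  0.288 -0.185]
 [-0.001 -0.292  0.957  0.403]
 [ 0.     0.     0.     1.   ]] 270.20501980748816
orange 1432 c [ 0.4659 -0.2799] sz [0.0965 0.0703] ang 78.0 z50/5/95 [0.0281 0.024  0.0301] pix [267. 188.] med [ 0.4662 -0.2893  0.0281]
```

View pics/w1.png

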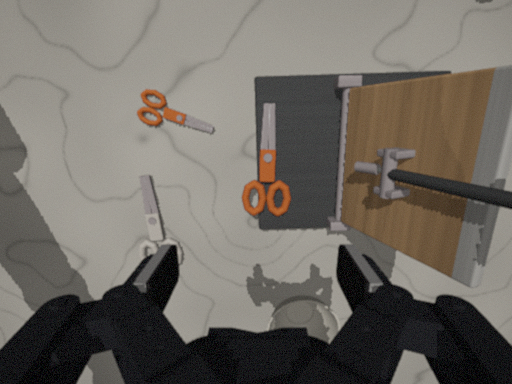

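The wrist picture shows the target's block at about (267,165), tip at (269,104), loops at (253,197) and (278,197). The plate's upper-left corner is at (256,77). Block position comes from this view's depth and ray, checked against the side-view ray, then grasp.

```bash
python3 - <<'E'
from h import *
f=np.load('w1.npz'); im,W=f['im'],f['W']; m=cams.camera_model('wrist')
hsv=cv2.cvtColor(im,cv2.COLOR_BGR2HSV); H,S,V=[hsv[...,i].astype(int) for i in range(3)]
M=((H<20)&(S>140)&(V>90)).astype(np.uint8); r=np.arange(384)[:,None]; c=np.arange(512)[None]
B=(M>0)&(c>255)&(c<280)&(r>140)&(r<181)
ys,xs=np.nonzero(B); bw=[(np.nonzero(B[y])[0].min(),np.nonzero(B[y])[0].max(),y) for y in range(ys.min(),ys.max()+1)]
print(bw[::4]); zt=np.nanmedian(W[B][:,2]); print('depth z top',zt)
p0=ray(m,xs.mean(),ys.mean(),zt)
w=W[B]; print('depth mean',np.nanmean(w,0))
tip=ray(m,269,104,.026); ax=tip-p0
print('row ends',ray(m,267.5,ys.min(),zt),ray(m,267,ys.max(),zt),'tip',tip,'yaw',np.arctan2(ax[1],ax[0]),'tipdist',np.linalg.norm(ax[:2]))
# two-view triangulation vs side
s=cams.camera_model('side')
def ln(m,u,v):
    a=ray(m,u,v,0.); b=ray(m,u,v,.5); return a,(b-a)/np.linalg.norm(b-a)
a,d=ln(m,267.3,158); b,e=ln(s,160+369/4.4,220+287/4.4)   # grey screw on block
t=np.linalg.lstsq(np.c_[d,-e],b-a,rcond=None)[0]; print('screw tri',a+d*t[0],b+e*t[1])
E
```

```text
[(np.int64(260), np.int64(274), 150), (np.int64(260), np.int64(275), 154), (np.int64(260), np.int64(275), 158), (np.int64(260), np.int64(275), 162), (np.int64(260), np.int64(274), 166), (np.int64(259), np.int64(274), 170), (np.int64(259), np.int64(274), 174), (np.int64(259), np.int64(274), 178)]
depth z top 0.02923129221336948
depth mean [ 0.46886781 -0.25536235  0.02883122]
row ends [ 0.4726832  -0.23240512  0.02923129] [ 0.46634096 -0.27423215  0.02923129] tip [ 0.4827484  -0.17329013  0.026     ] yaw 1.4032555814538794 tipdist 0.0829001564706032
screw tri [ 0.47095788 -0.24348097  0.02795604] [ 0.4707669  -0.24347318  0.02795224]
```

```bash
python3 - <<'E'
from h import *
o=[np.pi,0,1.403]
env.open_gripper()
env.line_to([.469,-.2555,.08],o,rate=.2)
env.line_to([.469,-.2555,.028],rate=.08)
print(env.read_eef_pos(),env.read_ft_force())
env.grasp(40); print('w',env.read_gripper_width(),env.read_grasp_force())
env.line_to([.469,-.2555,.2],rate=.15)
print('w',env.read_gripper_width(),env.read_grasp_force(),env.read_ft_force())
env.line_to([.463,.1,.22],[np.pi,0,1.597],rate=.25)
im,W,m=cloud('wrist'); cv2.imwrite('pics/w2.png',im); np.savez('w2.npz',im=im,W=W)
print(env.read_clock(),env.read_eef_pos())
E
```

```text
[ 0.46926832 -0.25552336  0.02821486] [-0.22966543 -0.60879303  0.04372835]
w 0.02078057694114868 41.57049000263214
w 0.020886511804411655 40.943668484687805 [ 0.82236291 -0.85627345 -1.18357314]
7.5083 [0.4630086  0.09869043 0.21982719]
```

View pics/w2.png

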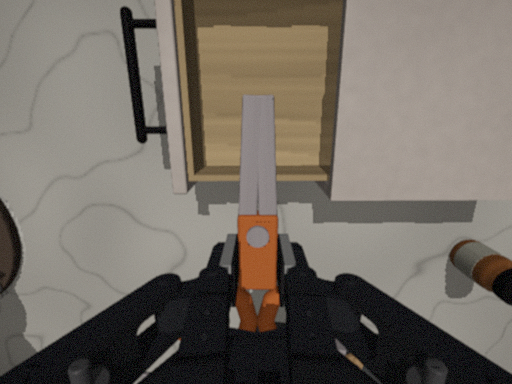

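The scissors are held square: block at (258,250), blades up to (258,95). The drawer's front wall shows at columns ~160-190, the unit's front edge at column ~338, and the near side wall at row ~176.

```bash
python3 - <<'E'
from h import *
f=np.load('w2.npz'); W=f['W']
for r in (60,130):
    for c in list(range(156,206,4))+list(range(316,352,4)): print(r,c,f['im'][r,c],np.round(W[r,c],3))
for c in (210,310):
    for r in range(164,190,4): print(r,c,f['im'][r,c],np.round(W[r,c],3))
E
```

```text
60 156 [136 144 146] [ 0.34   0.233 -0.   ]
60 160 [137 145 152] [0.374 0.218 0.087]
60 164 [153 160 168] [0.377 0.218 0.086]
60 168 [150 159 169] [0.381 0.218 0.088]
60 172 [153 160 170] [0.384 0.219 0.087]
60 176 [86 91 97] [0.388 0.219 0.086]
60 180 [ 94 126 147] [0.389 0.22  0.077]
60 184 [ 92 122 142] [0.393 0.22  0.077]
60 188 [24 40 48] [0.394 0.222 0.066]
60 192 [22 38 46] [0.393 0.226 0.046]
60 196 [32 46 54] [0.393 0.229 0.027]
60 200 [ 93 124 143] [0.397 0.23  0.022]
60 204 [ 91 124 144] [0.401 0.23  0.021]
60 316 [ 81 115 136] [0.526 0.234 0.02 ]
60 320 [ 92 120 142] [0.53  0.234 0.02 ]
60 324 [ 88 118 139] [0.534 0.233 0.022]
60 328 [53 72 86] [0.539 0.234 0.022]
60 332 [58 82 91] [0.543 0.234 0.021]
60 336 [56 72 87] [0.548 0.234 0.021]
60 340 [64 66 72] [0.533 0.221 0.093]
60 344 [147 155 164] [nan nan nan]
60 348 [144 151 160] [0.538 0.22  0.098]
130 156 [16 14 19] [0.357 0.156 0.066]
130 160 [4 0 0] [0.361 0.156 0.065]
130 164 [22 23 21] [0.365 0.156 0.064]
130 168 [148 156 165] [0.376 0.158 0.087]
130 172 [151 160 170] [0.38  0.158 0.087]
130 176 [153 160 171] [0.38
[... 550 characters left out ...]
 [146 155 163] [0.538 0.162 0.1  ]
130 344 [149 155 164] [0.541 0.162 0.1  ]
130 348 [147 157 164] [0.545 0.162 0.099]
164 210 [101 138 159] [0.404 0.114 0.02 ]
168 210 [ 65  89 107] [0.407 0.112 0.037]
172 210 [ 65  89 105] [0.411 0.112 0.061]
176 210 [ 92 126 148] [0.414 0.111 0.078]
180 210 [ 96 125 141] [0.414 0.107 0.078]
184 210 [90 96 95] [ 0.4    0.083 -0.   ]
188 210 [88 91 96] [0.4   0.077 0.001]
164 310 [ 99 131 152] [0.528 0.117 0.021]
168 310 [ 64  87 104] [0.525 0.115 0.039]
172 310 [59 80 97] [0.521 0.115 0.061]
176 310 [ 93 128 148] [0.518 0.114 0.076]
180 310 [ 88 112 128] [0.519 0.109 0.077]
184 310 [ 92  97 100] [ 0.535  0.085 -0.002]
188 310 [91 94 97] [0.535 0.08  0.   ]
```

```bash
python3 - <<'E'
from h import *
o=[np.pi,0,1.597]
env.line_to([.4635,.204,.16],o,rate=.2)
env.line_to([.4635,.204,.06],rate=.15)
env.line_to([.4635,.204,.033],rate=.05)
print(env.read_eef_pos(),env.read_ft_force())
env.open_gripper(); print(env.read_ft_force(),env.read_gripper_width())
env.line_to([.4635,.204,.20],rate=.15)
im,W,m=cloud('side'); cv2.imwrite('pics/s2.png',cv2.resize(im[100:340,170:350],None,fx=3,fy=2.5))
hsv=cv2.cvtColor(im,cv2.COLOR_BGR2HSV); H,S,V=[hsv[...,i].astype(int) for i in range(3)]
rect(W,(H<20)&(S>160)&(V>100)&(W[...,1]>.05)&(W[...,0]>.38)&(W[...,2]<.06),'scis',W[...,2]>0)
print(env.read_clock())
# IK for later poses
st=-.122; ex=np.array([np.cos(st),np.sin(st),0]); hinge=np.array([.572,-.2617,.03])
from scipy.spatial.transform import Rotation as R
for lean in (.4,.2,0,):
  bz=np.sin(lean)*ex+[0,0,np.cos(lean)]
  for s in (1,-1):
    y=s*(np.cos(lean)*ex-[0,0,np.sin(lean)]); z=-bz; M=np.c_[np.cross(y,z),y,z]
    rp=R.from_matrix(M).as_euler('xyz'); p=hinge+bz*.185
    q=env.inverse_kinematics(p,rp); print(lean,s,np.round(p,3),np.round(rp,3),None if q is None else np.round(q,2))
E
```

```text
[0.46329487 0.20397807 0.03261989] [-0.33261787 -0.30849697 -0.8036187 ]
[-17.23697695  -0.89129537  -0.9924252 ] 0.08508720874210123
scis 135 c [0.4562 0.194 ] sz [0.0698 0.0905] ang 0.7 z50/5/95 [0.0323 0.0218 0.0367] pix [228. 177.] med [0.4564 0.1761 0.0323]
11.725
0.4 1 [ 0.644 -0.27   0.2  ] [-2.742  0.     1.449] [ 0.45  0.88 -0.39  0.96  0.3   1.75  0.  ]
0.4 -1 [ 0.644 -0.27   0.2  ] [ 2.742  0.    -1.693] [-0.12  1.06  1.14  1.04 -0.67  1.82 -2.45]
0.2 1 [ 0.608 -0.266  0.211] [-2.942  0.     1.449] [ 0.56  0.68 -0.45  1.28  0.29  1.44 -0.02]
0.2 -1 [ 0.608 -0.266  0.211] [ 2.942  0.    -1.693] [-0.17  0.8   0.96  1.36 -0.52  1.47 -2.49]
0 1 [ 0.572 -0.262  0.215] [3.142 0.    1.449] [ 0.68  0.52 -0.51  1.56  0.27  1.14 -0.01]
0 -1 [ 0.572 -0.262  0.215] [-3.142  0.    -1.693] [-0.25  0.61  0.96  1.64 -0.53  1.17 -2.42]
```

View pics/s2.png

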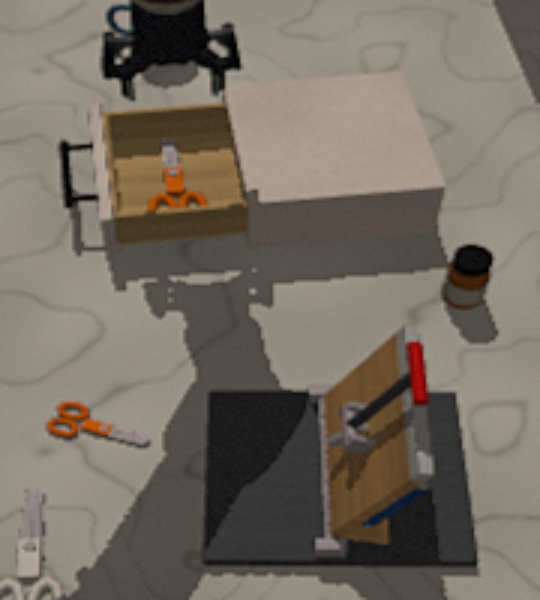

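The scissors lie flat in the drawer: orange block at about (175,180) in the crop, blades toward the back wall. The board still leans, with the leg folded at (418,372). Now the leg flip.

```bash
cat >> h.py <<'E'
st=-.122; ex=np.array([np.cos(st),np.sin(st),0]); hinge=np.array([.572,-.2617,.03]); ez=np.array([0,0,1.])
def bar(th,lean=.4):
    piv=hinge-.025*(np.cos(lean)*ex-np.sin(lean)*ez)+.1*(np.sin(lean)*ex+np.cos(lean)*ez)
    return piv+.125*(np.sin(lean-th)*ex+np.cos(lean-th)*ez)
E
python3 - <<'E'
from h import *
o=[np.pi,0,1.449]
b=bar(0); print(b)
env.line_to([.47,.15,.34],rate=.3)
env.grasp(20)
env.line_to(b+.047*ex+.11*ez,o,rate=.3)
env.line_to(b+.047*ex-.004*ez,rate=.15)
f0=env.read_ft_force(); print(f0)
for th in (.0,.2,.4,.6,.8,.95,1.1,1.2):
    env.line_to(bar(th)+.022*ex+(-.004+.006*max(0,th-.4)/.6)*ez,rate=.1)
    print(th,np.round(env.read_ft_force()-f0,2))
env.dwell(.8)
p=np.array(env.read_eef_pos()); env.line_to(p+.05*ez,rate=.2)
im,W,m=cloud('side'); cv2.imwrite('pics/s3.png',im)
hsv=cv2.cvtColor(im,cv2.COLOR_BGR2HSV); H,S,V=[hsv[...,i].astype(int) for i in range(3)]
rect(W,((H<6)|(H>174))&(S>150)&(V>60)&(W[...,1]<-.1)&(W[...,0]>.3)&(abs(W[...,1])<.5),'bar',W[...,2]>0)
print(bar(2.55),env.read_clock())
E
```

```text
[ 0.6361125  -0.26956076  0.24697418]
[0.33429987 0.34183739 0.24596438]
0.0 [-1.33  0.27 -0.18]
0.2 [1.32 0.18 0.37]
0.4 [-0.16 -0.45  0.78]
0.6 [-0.17 -0.32  0.5 ]
0.8 [ 0.4  -0.87 -0.26]
0.95 [-0.31 -0.51  0.91]
1.1 [ 0.24 -0.57 -0.09]
1.2 [ 0.26  0.65 -0.74]
bar 95 c [ 0.4855 -0.2502] sz [0.0699 0.0119] ang 84.0 z50/5/95 [0.0689 0.0177 0.0723] pix [249. 282.] med [ 0.484  -0.2532  0.0689]
[ 0.48396223 -0.25090578  0.06342185] 19.95
```

View pics/s3.png

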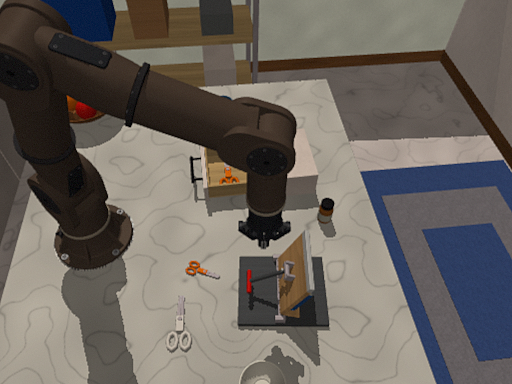

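The leg is fully down: the red bar is at (249,282), measured within 2 mm of the predicted fully-down place. The board still leans and the scissors are in the drawer at (228,176). I'll check the rail against the hinge model, then grip it.

```bash
cat >> h.py <<'E'
from scipy.spatial.transform import Rotation as R
def pose(lean,zb,xb=0):
    bz=np.sin(lean)*ex+np.cos(lean)*ez; bx=np.cos(lean)*ex-np.sin(lean)*ez
    M=np.c_[np.cross(bx,-bz),bx,-bz]
    return hinge+zb*bz+xb*bx, R.from_matrix(M).as_euler('xyz')
E
python3 - <<'E'
from h import *
p,o=pose(.4,.30); env.move_ptp(p,o)
for n in ('side','scene'):
    im,W,m=cloud(n); bz=np.sin(.4)*ex+np.cos(.4)*ez; bx=np.cos(.4)*ex-np.sin(.4)*ez; by=np.cross(bz,bx)
    D=W-hinge; x,y,z=D@bx,D@by,D@bz
    M=(abs(y)<.08)&(abs(x)<.02)&(z>.165)&(z<.2); print(n,M.sum(),np.round(np.percentile(x[M],[5,25,50,75,95]),4),'z',np.round(np.percentile(z[M],[50,90,97]),4))
    M=(abs(y)<.11)&(abs(x)<.02)&(z>.16)&(z<.2); print('y',np.round(np.percentile(y[M],[2,98]),4))
    M=(abs(y)<.08)&(abs(y)>.03)&(abs(x)<.02)&(z>.05)&(z<.15); print('face x',M.sum(),np.round(np.percentile(x[M],[25,50,75]),4) if M.sum() else '')
print(env.read_clock(),env.read_eef_pos(),p)
E
```

```text
Traceback (most recent call last):
workcell.MotionError: the arm cannot take that pose within its joint ranges
```

```bash
python3 - <<'E'
from h import *
print(env.read_eef_pos(),np.round(env.read_joint_positions(),2))
for zb in (.168,.2,.22,.24,.26,.28):
  for xt in (.4,.3,.2):
    p,_=pose(.4,zb); o=pose(xt,zb)[1]
    q=env.inverse_kinematics(p,o); print(zb,xt,np.round(p,3),None if q is None else np.round(q,2))
E
```

```text
[ 0.52046121 -0.25539407  0.27282039] [ 0.69  0.38 -0.46  1.61  0.18  1.2   0.08]
0.168 0.4 [ 0.637 -0.27   0.185] [ 0.46  0.88 -0.39  1.01  0.31  1.71 -0.  ]
0.168 0.3 [ 0.637 -0.27   0.185] [ 0.49  0.81 -0.4   1.12  0.3   1.57 -0.01]
0.168 0.2 [ 0.637 -0.27   0.185] [ 0.52  0.74 -0.41  1.22  0.29  1.43 -0.01]
0.2 0.4 [ 0.649 -0.271  0.214] [ 0.44  0.88 -0.39  0.92  0.31  1.79  0.01]
0.2 0.3 [ 0.649 -0.271  0.214] [ 0.47  0.81 -0.4   1.03  0.3   1.65  0.  ]
0.2 0.2 [ 0.649 -0.271  0.214] [ 0.51  0.75 -0.41  1.15  0.28  1.5  -0.  ]
0.22 0.4 [ 0.657 -0.272  0.233] [ 0.43  0.89 -0.39  0.86  0.31  1.84  0.02]
0.22 0.3 [ 0.657 -0.272  0.233] [ 0.46  0.82 -0.4   0.98  0.3   1.7   0.01]
0.22 0.2 [ 0.657 -0.272  0.233] [ 0.5   0.75 -0.41  1.09  0.28  1.55  0.  ]
0.24 0.4 [ 0.665 -0.273  0.251] [ 0.42  0.9  -0.39  0.79  0.31  1.89  0.03]
0.24 0.3 [ 0.665 -0.273  0.251] [ 0.45  0.82 -0.4   0.92  0.3   1.75  0.02]
0.24 0.2 [ 0.665 -0.273  0.251] [ 0.49  0.75 -0.41  1.04  0.28  1.6   0.01]
0.26 0.4 [ 0.672 -0.274  0.269] [ 0.4   0.91 -0.38  0.72  0.31  1.95  0.04]
0.26 0.3 [ 0.672 -0.274  0.269] [ 0.44  0.83 -0.4   0.85  0.3   1.8   0.02]
0.26 0.2 [ 0.672 -0.274  0.269] [ 0.48  0.76 -0.41  0.98  0.28  1.65  0.02]
0.28 0.4 [ 0.68  -0.275  0.288] [ 0.37  0.92 -0.29  0.64  0.26  2.    0.08]
0.28 0.3 [ 0.68  -0.275  0.288] [ 0.43  0.85 -0.39  0.78  0.3   1.85  0.03]
0.28 0.2 [ 0.68  -0.275  0.288] [ 0.46  0.77 -0.41  0.91  0.28  1.7   0.02]
```

```bash
python3 - <<'E'
from h import *
p,o=pose(.4,.24); _,o2=pose(.2,.24)
env.line_to([.66,-.272,.31],o2,rate=.2)
env.open_gripper()
env.line_to(p,o,rate=.15)
for n in ('side','scene'):
    im,W,m=cloud(n); bz=np.sin(.4)*ex+np.cos(.4)*ez; bx=np.cos(.4)*ex-np.sin(.4)*ez; by=np.cross(bz,bx)
    D=W-hinge; x,y,z=D@bx,D@by,D@bz
    M=(abs(y)<.08)&(abs(x)<.02)&(z>.165)&(z<.2)
    if M.sum(): print(n,M.sum(),np.round(np.percentile(x[M],[5,25,50,75,95]),4),'z',np.round(np.percentile(z[M],[50,90,97]),4))
    M=(abs(y)<.08)&(abs(y)>.03)&(abs(x)<.02)&(z>.05)&(z<.15); print('face x',M.sum(),np.round(np.percentile(x[M],[25,50,75]),4) if M.sum() else '')
im,W,m=cloud('wrist'); cv2.imwrite('pics/w3.png',im)
print(env.read_clock(),env.read_eef_pos(),p,env.read_ft_force())
E
```

```text
side 350 [-0.0086 -0.0074 -0.0062 -0.0014  0.0041] z [0.1819 0.1856 0.1865]
face x 542 [-0.008  -0.0073 -0.0067]
scene 327 [-0.0038  0.0006  0.0054  0.0076  0.0089] z [0.1848 0.1888 0.1901]
face x 253 [0.0078 0.009  0.0147]
22.3 [ 0.66503068 -0.27357485  0.25373599] [ 0.66476573 -0.27307391  0.25105464] [-0.26940764  0.12267745 -0.65777835]
```

View pics/w3.png

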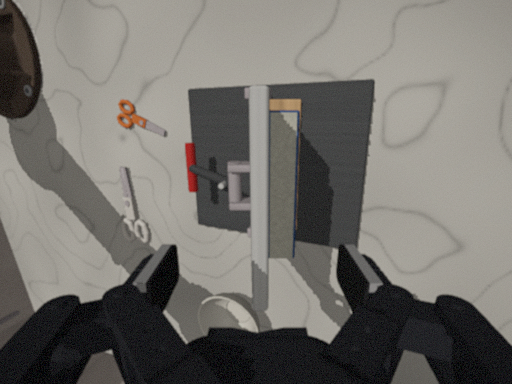

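The rail runs centrally between the open fingers (column ~260), the leg is down (red bar at (191,167)), and the depth puts the board within 1-2 mm of the model. Grip and raise.

```bash
python3 - <<'E'
from h import *
p,o=pose(.4,.168); env.line_to(p,o,rate=.06)
f0=np.array(env.read_ft_force()); print(f0)
env.grasp(40); print('w',env.read_gripper_width(),env.read_grasp_force(),env.read_ft_force())
for l in np.arange(.33,-.01,-.0667)[:6]:
    l=max(l,0.0); p,o=pose(l,.168); env.line_to(p,o,rate=.05)
    print(round(l,3),np.round(np.array(env.read_ft_force()),2),round(env.read_gripper_width(),4))
p,o=pose(0,.168); env.line_to(p,o,rate=.05); env.dwell(.6)
print(env.read_eef_pos(),p,env.read_tcp_rot(),o,env.read_grasp_force(),env.read_ft_force(),env.read_gripper_width())
for n in ('side','scene'):
    im,W,m=cloud(n); cv2.imwrite(f'pics/f_{n}.png',im)
    D=W-hinge; x,y,z=D@ex,D@np.cross(ez,ex),D@ez
    M=(abs(y)<.085)&(abs(y)>.03)&(abs(x)<.03)&(z>.02)&(z<.15)
    if n=='side' and M.sum()>20:
        s=np.polyfit(z[M],x[M],1); print('face slope',s)
    hsv=cv2.cvtColor(im,cv2.COLOR_BGR2HSV); H,S,V=[hsv[...,i].astype(int) for i in range(3)]
    rect(W,((H<6)|(H>174))&(S>150)&(V>60)&(W[...,1]<-.1)&(W[...,0]>.3)&(abs(W[...,1])<.5),'bar',W[...,2]>0)
    rect(W,(H<20)&(S>160)&(V>100)&(W[...,1]>.05)&(W[...,1]<.35)&(W[...,0]>.38)&(W[...,2]<.06),'scis',W[...,2]>0)
print(bar(2.55,0),env.read_clock())
E
```

```text
[ 0.11082548  0.16228093 -0.22760363]
w 0.013374157694583786 42.89833512157202 [ 3.63081768 -0.18524    -1.25194534]
0.33 [ 3.36 -2.28 -1.62] 0.0133
0.263 [ 3.95 -2.12 -2.28] 0.0134
0.197 [ 2.58 -1.26 -3.37] 0.0133
0.13 [ 2.81 -2.69 -3.24] 0.0133
0.063 [ 2.3  -2.53 -5.38] 0.0132
0.0 [ 3.22 -4.85 -8.09] 0.0134
[ 0.57256164 -0.26219746  0.19765578] [ 0.572  -0.2617  0.198 ] [-3.13986460e+00  2.73231870e-04  1.44873031e+00] [3.14159265 0.         1.44879633] 42.07113856449723 [ 1.62130006 -4.49054647 -7.55160259] 0.012901945511981707
face slope [0.05773517 0.00809963]
bar 94 c [ 0.48   -0.2454] sz [0.0788 0.012 ] ang 84.1 z50/5/95 [0.0312 0.0179 0.0347] pix [247. 287.] med [ 0.4781 -0.2547  0.0312]
scis 113 c [0.4587 0.1765] sz [0.0541 0.068 ] ang 80.7 z50/5/95 [0.0325 0.0209 0.0368] pix [228. 178.] med [0.4549 0.1723 0.0325]
bar 48 c [ 0.6148 -0.2656] sz [0.024  0.0076] ang 74.8 z50/5/95 [0.1079 0.0947 0.1172] pix [183. 263.] med [ 0.6149 -0.2658  0.1079]
scis 95 c [0.4485 0.175 ] sz [0.0435 0.0694] ang 3.5 z50/5/95 [0.0333 0.0277 0.0394] pix [286. 206.] med [0.4542 0.1676 0.0333]
[ 0.4779935  -0.25017397  0.02624331] 27.5
```

View pics/f_side.png

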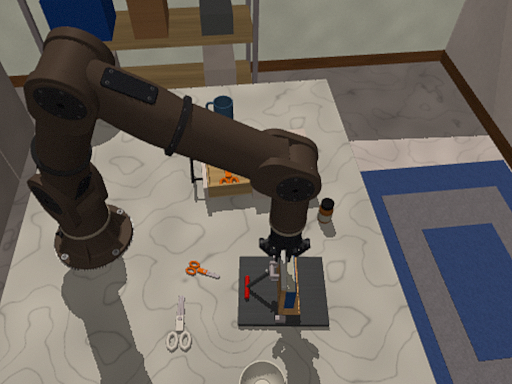

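The board is upright in the gripper (TCP within 1 mm, and under 0.003 rad, of the upright pose). The leg is down with its bar at (247,287), and the scissors are flat in the drawer at (228,178). Mug, jar and bowl haven't moved.

```bash
python3 -c "
from h import *
print(env.read_grasp_force(),abs(np.array(env.read_joint_velocities())).max()); print(order.sign_off())"
```

```text
42.0712174102664 0.0012489586743030102
the job is handed in; nothing more can be done
None
```

The job is handed in, with no verdict returned: the scissors lie flat in the drawer, the prop leg is fully down, and the gripper holds the board upright at about 42 N; mug, spice jar and bowl look unmoved.

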